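Unclip the flat vacuum nozzle from its dock

TASK

Two vacuum nozzle tips are clipped in small black docks on the storeroom bench. Take off the blue flat one: squeeze its red release button fully in and keep it squeezed while you pull the nozzle straight up out of its dock, then stand it upright on the floor of the open red tray and let go. Leave the yellow round nozzle clipped where it is.

Things in the scene. Friction and masses are not known exactly. Their poses are not given: they have to be found in the camera images.
- flat_nozzle_grip (a point): Blue flat nozzle, upright, 0.1 kg. Point on its axis at button height, 56 mm above its foot, 41 below its top. z up, +x to its button. Grey stem 32 mm square, 30 tall; blue collar 40 mm square, from 26 below to 18 above the point; spout 16 (x) by 38 mm. Its fixed black dock (60 mm tower, top 28 mm below the point) holds the stem 28 mm deep, 1.5 mm play. Pinch from above across x.
- flat_nozzle_button (a joint): Red release button, 22 mm wide, 24 tall, on the +x face of the blue nozzle's collar, centred at grip-point height. Value: metres pressed in: 0 out (face 28 mm from the axis), 0.007 fully in (21 mm from the axis, 1 mm proud of the collar). Springs back; fully in takes about 7 N. Its catch holds the nozzle in the dock and is surely free beyond 0.006.
- tray_in (a point): Centre of the inner floor of the open red tray, 5 mm above the bench. The tray is fixed: 170 x 170 mm outside, 160 x 160 inside, walls 5 mm thick, rim 35 mm above the bench. x and y lie along its sides, z is up.
- round_nozzle_grip (a point): Yellow round nozzle, a bystander in its own dock: same collar, stem, button and dock as the blue one, with a round spout 34 mm across. Point on its axis at button height, 56 mm above its foot; +x to its button.
Not all that is in view belongs to the job. Of the things that look like the part that bears flat_nozzle_grip, the smallest one is meant.

How it is judged:
By the outcome, as a careful person would: the job done as asked, in the order asked, and still so for the second after the job is handed in, with the robot touching nothing.
It also fails if it takes over 38 s, if anything falls off the work surface, if the arm or the gripper's body presses on something with over 40 N, if the wrist force passes 120 N, or if a joint passes its speed limit or range.

ROBOT

A 6-joint arm with a two-finger parallel gripper is mounted at the origin on the work surface. World frame = base frame: x ahead of the robot, y to its left, z up, the work surface at z = 0. Lengths are in m, angles in degrees, forces in N, time in s.
With the tool pointing down it reaches from about 0.3 to 0.75 m from the base axis. Payload 8.5 kg.
Tool frame: the origin (TCP) lies on the centre line of the jaws, within the pads' length; the fingertips stand env.tips_ahead ahead of it and the grasp point (between the pads) lies 8 mm behind it (env.tips_ahead is the distance from the TCP to the fingertips, in m); z points along the fingers, y is the direction in which the jaws open and shut (so a half turn about z gives the same grasp; the last joint's range is limited). The gripper opens to 85 mm and grips with 20 to 120 N. Pads are 22 mm wide; open, the fingers measure 114 mm over their backs; the gripper's body (76 mm by 85 mm) begins 54 mm behind the grasp point. The pads swing forward as they close: fully open they stand 13 mm farther back than shut.
Start: joints at [-79.372, 21.807, 74.336, -0, 83.858, -12.336], TCP at [0.215, -0.506, 0.219] pointing down, gripper open.
Joint ranges: [-178.18, 178.18], [-50.72, 133.34], [12.68, 142.11], [-81.47, 261.47], [9.98, 163.14], [-165.26, 165.26]. Speed limits (degrees/s): [136.94, 136.94, 180, 180, 180, 180].

INTERFACE

Orientations are given as a 3x3 rotation matrix whose columns are the frame's x, y, z axes.
In Python, from rig import env gives the robot as it stands.
- The arm moves only by the tool servo_tool, never from a script. Its argument "commands" is a list of rows, each an object with "linear": the shift along the tool's x, y, z in mm, a list of three; "angular": the turn, a rotation vector about the tool's x, y, z in degrees, a list of three; "gripper": the opening, from -1 (shut) to 1 (fully open). In form: [{"linear": [x, y, z], "angular": [rx, ry, rz], "gripper": gripper}, ...]. A call has 1 to 20 rows; each row is the pose to reach, as a shift and turn from the pose commanded when the call began, along the tool's axes at that moment; what a row does not reach only later rows make up. A row lasts 1/10 s, in which the tool goes at most 50 mm and 8.59 degrees, less where a joint would pass 70% of its speed; a pose out of reach is approached as far as the arm can. A call with a gripper value outside its range is refused whole. The fingers move at their own pace and stop on an object; "force" is the grip in N (left out, the last holds). Time passes only in rows, so rows that repeat a pose let the fingers close. It gives the time, the measured TCP pose, the force and the opening at its end, in the units of the state.
- env.observe(): the state, without advancing time (a new reading comes with each control period).
- env.get_image(name): name is "scene" or "top" or "wrist"; returns a dict with "frame" (400x640x3 uint8, blue, green, red), "fx", "fy", "cx", "cy" (pixels), "cam_to_world" (4x4, takes a point from camera to world coordinates); the wrist camera has in their place "T_tool_cam" (4x4, takes a point from camera to tool coordinates, whose origin is the TCP and whose axes are the flange's). Camera axes: x right, y up, looking along -z (the intrinsics and any distortion apply to the point x, -y, -z); pixel columns grow to the right and rows downward; lengths in m; the calibration is good to about 2 mm. A picture is of the moment at which its call begins: read the wrist's pose just before it. There is no depth.
- env.close_job(): hands the job in, once; it reports no verdict.
Trained networks look in a picture, given as the dict that the camera call returned (one of the last four; its "shot" number tells which), for a name from the list of things; names that differ only in an ending like _2 or _b are one class to them, and where a whole thing is asked for, a point or a joint stands for the part that bears it (a point fixed in the world has none). Each returns a list of dicts, best first, with "confidence" (0 to 1); they miss things now and then, are a little off and sometimes report something else, mostly with a low value. They report only what shows in the picture. A call takes as long as a camera call. They do not tell look-alikes from the thing itself.
- env.trace(picture, query): "pixels" (400x640 bool, what is visible of it) and "extent" ([left, top, right, bottom] in pixels, round what is visible of it).
The state is a dict: "time_s": time; "q": joint angles; "qvel": joint speeds; "joint_efforts": joint torques, N m; "position": TCP position; "tool_rot": TCP orientation; "ft_force": force on the tool from outside, world axes, zero at the start; "wrist_torque": the same for the moment, N m; "grip_width": finger opening in m.
Only numpy, scipy, OpenCV 4.12 (cv2) and the standard library are available. Lean on these libraries where they do the work, as an engineer would, in place of code of your own. Each camera call takes 0.05 s, during which the arm holds its last target.

## Working session

There is one attempt and no reset: what is moved stays moved. The work goes in short steps, Python scripts to look and compute and a tool call to move; the robot and the scene stay as the last step left them, time stands still between calls to the robot, and variables do not carry over. Pictures are saved under pics/ and viewed, and the job is handed in when it is done.

Besides the shell and the picture viewer there is one more tool, called after "Emit:" as name([rows], argument=value, ...), one row to a line, values as JSON. servo_tool: Moves the arm, as the interface text tells. Its arguments: {"type":"object","properties":{"commands":{"type":"array","items":{"type":"object","properties":{"linear":{"type":"array","items":{"type":"number"}},"angular":{"type":"array","items":{"type":"number"}},"gripper":{"type":"number"}}}},"force":{"type":"number"}},"required":["commands"]}

```bash
mkdir -p pics; ls
python3 - <<'E'
from rig import env
import cv2, numpy as np
s=env.observe(); print(s['time_s'],s['position'],s['tool_rot'],s['grip_width'],env.tips_ahead)
for n in ('scene','top'):
    p=env.get_image(n); cv2.imwrite(f'pics/{n}0.png',p['frame']); print(n,p['fx'],p['cx'],p['cy'],np.round(p['cam_to_world'],3).tolist(),[k for k in p])
    for q in ('flat_nozzle_grip','flat_nozzle_button','tray_in','round_nozzle_grip'):
        try:
            for r in env.trace(p,q): print(q,r['confidence'],r['extent'],r['pixels'].sum())
        except Exception as e: print(q,e)
E
```

```text
pics
0.0 [ 0.2145206 -0.5061165  0.2185126] [[ 9.20761800e-01  3.90125153e-01 -2.70029303e-04]
 [ 3.90125129e-01 -9.20760768e-01  1.41111151e-03]
 [ 3.01877703e-04 -1.40464279e-03 -9.99998968e-01]] 0.08504535855700336 0.011
scene 470.3361782006496 318.91117873683066 197.92549086520432 [[-0.574, -0.472, 0.669, 1.31], [0.818, -0.349, 0.457, 0.552], [0.017, 0.81, 0.587, 0.767], [0.0, 0.0, 0.0, 1.0]] ['frame', 'fx', 'fy', 'cx', 'cy', 'cam_to_world', 'shot']
flat_nozzle_grip 0.71 [219.2, 152.3, 235.8, 178.5] 381
flat_nozzle_grip 0.6 [168.1, 158.2, 202.5, 219.4] 1291
flat_nozzle_grip 0.32 [334.6, 206.6, 354.3, 239.6] 530
flat_nozzle_button 0.44 [218.7, 165.7, 229.5, 171.6] 50
round_nozzle_grip 0.6 [333.2, 204.5, 357.2, 239.4] 536
top 453.49874746729694 315.25582045721296 199.9458268119227 [[-0.013, 0.997, -0.077, 0.448], [-1.0, -0.013, -0.002, 0.015], [-0.003, 0.077, 0.997, 1.068], [0.0, 0.0, 0.0, 1.0]] ['frame', 'fx', 'fy', 'cx', 'cy', 'cam_to_world', 'shot']
flat_nozzle_grip 0.82 [440.2, 176.9, 467.3, 204.4] 488
flat_nozzle_grip 0.71 [435.3, 107.2, 475.5, 146.1] 1119
flat_nozzle_grip 0.65 [422.8, 237.3, 463.8, 273.4] 989
flat_nozzle_button 0.65 [441.5, 265.7, 458.5, 270.8] 79
flat_nozzle_button 0.51 [444.7, 176.6, 458.0, 182.6] 36
flat_nozzle_button 0.48 [468.6, 126.6, 472.0, 133.9] 21
tray_in 0.59 [327.1, 145.0, 406.0, 226.0] 5571
round_nozzle_grip 0.7 [263.6, 171.8, 282.8, 199.1] 418
```

View pics/scene0.png

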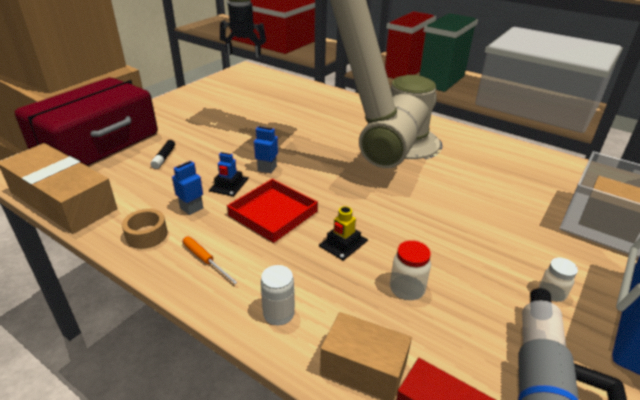

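View pics/top0.png

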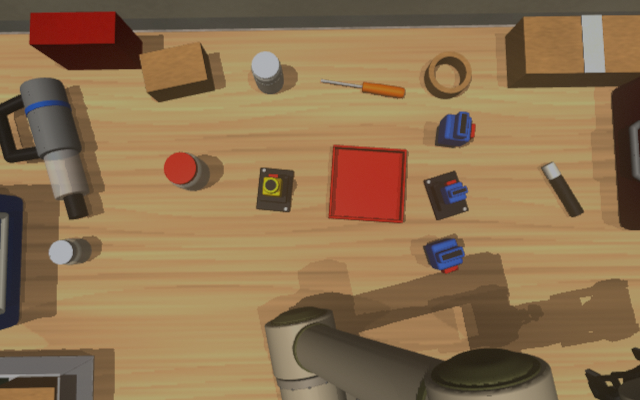

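Run:
```python
import cv2,numpy as np
a=cv2.imread('pics/top0.png')[95:285,410:490]; b=cv2.imread('pics/scene0.png')[140:230,150:260]
a=cv2.resize(a,None,fx=3,fy=3,interpolation=2);b=cv2.resize(b,None,fx=4,fy=4,interpolation=2)
c=np.zeros((570,690,3),np.uint8);c[:,:240]=a;c[:360,250:690]=b
cv2.imwrite('pics/crop0.png',c)
```

```text
(no output)
```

View pics/crop0.png

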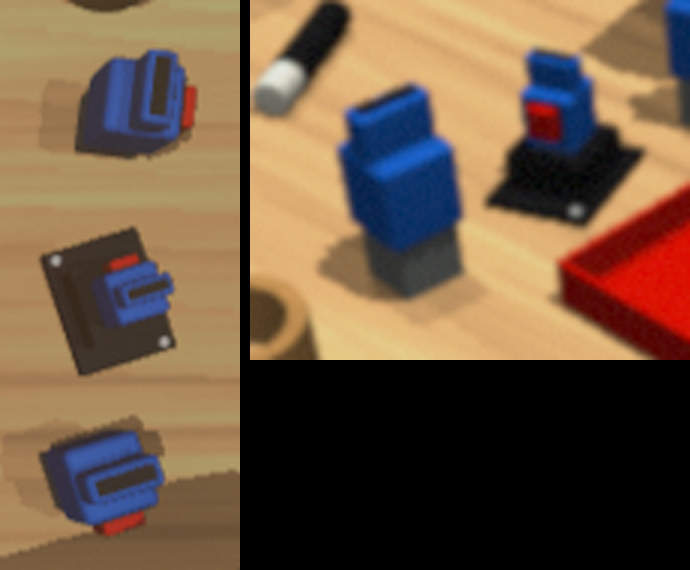

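Candidates for the blue nozzle in the top view are (455,127), (453,190) and (443,255). The first and last are larger and stand loose on the bench. The one at (453,190) is the smallest and sits in a black dock, so it is the target, with its button facing image-up (+x). The yellow one at (273,186) is the bystander. The tray is at (367,185).

```bash
cat > h.py <<'E'
from rig import env
import cv2, numpy as np
def ray(p,u,v,T=None):
    T=np.array(p['cam_to_world'] if T is None else T)
    d=np.array([(u-p['cx'])/p['fx'],-(v-p['cy'])/p['fy'],-1.])
    d=T[:3,:3]@d; return T[:3,3],d/np.linalg.norm(d)
def tri(rays):
    A=np.zeros((3,3));b=np.zeros(3)
    for o,d in rays:
        P=np.eye(3)-np.outer(d,d);A+=P;b+=P@o
    x=np.linalg.solve(A,b)
    return x,[float(np.linalg.norm((np.eye(3)-np.outer(d,d))@(x-o))) for o,d in rays]
def atz(r,z): o,d=r; return o+d*(z-o[2])/d[2]
def proj(p,X,T=None):
    T=np.array(p['cam_to_world'] if T is None else T)
    c=np.linalg.inv(T)@np.append(X,1); return np.array([p['cx']-p['fx']*c[0]/c[2], p['cy']+p['fy']*c[1]/c[2]])
def wrist():
    s=env.observe(); p=env.get_image('wrist')
    W=np.eye(4);W[:3,:3]=s['tool_rot'];W[:3,3]=s['position']
    p['cam_to_world']=W@np.array(p['T_tool_cam']); return s,p
E
python3 - <<'E'
from h import *
a=env.get_image('scene');b=env.get_image('top')
def m(p,q,near):
    rs=env.trace(p,q)
    best=min(rs,key=lambda r:abs((r['extent'][0]+r['extent'][2])/2-near)); ys,xs=np.nonzero(best['pixels']);return xs.mean(),ys.mean()
ca=m(a,'flat_nozzle_grip',227);cb=m(b,'flat_nozzle_grip',453)
print(ca,cb,tri([ray(a,*ca),ray(b,*cb)]))
ca=m(a,'flat_nozzle_button',224);cb=(451.5,179.5);print(tri([ray(a,*ca),ray(b,*cb)]))
# tray inner corners rough at floor; rim outer corners
for px in [(333,146),(407,149),(403,222),(329,219)]: print(atz(ray(b,*px),.035))
E
python3 - <<'E'
from h import *
s,p=wrist(); cv2.imwrite('pics/w0.png',p['frame']); print(np.round(p['T_tool_cam'],3).tolist(),p['fx'],p['cx'],p['cy'])
a=cv2.imread('pics/top0.png')[130:240,310:420]
cv2.imwrite('pics/tray0.png',cv2.resize(a,None,fx=5,fy=5,interpolation=2))
E
```

```text
(np.float64(225.66284403669724), np.float64(164.88302752293578)) (np.float64(453.6512605042017), np.float64(190.9810924369748)) (array([ 0.54153883, -0.2896394 ,  0.0697923 ]), [0.00016505898435944556, 0.00016505898435949362])
[[0.001, 0.96, 0.279, 0.071], [1.0, -0.001, 0.001, 0.0], [0.001, 0.279, -0.96, -0.155], [0.0, 0.0, 0.0, 1.0]] 283.5330447975613 321.56976247817266 197.01670035155652Traceback (most recent call last):
  File "<stdin>", line 8, in <module>
  File "<stdin>", line 5, in m
ValueError: min() iterable argument is empty
```

View pics/tray0.png

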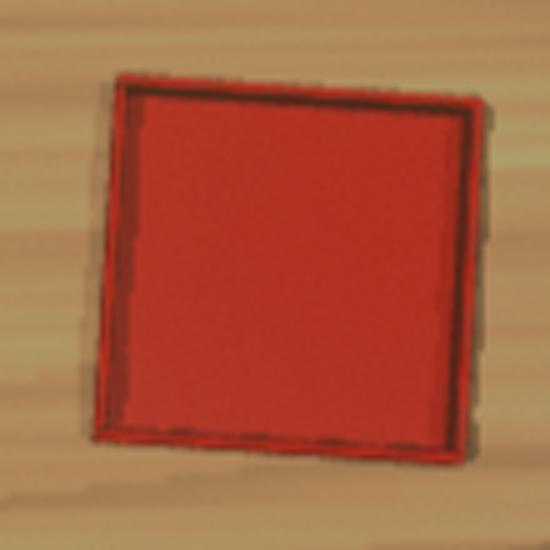

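View pics/w0.png

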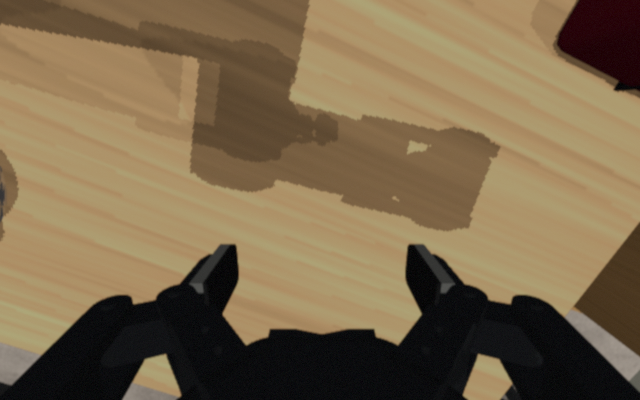

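The target is near (0.54, -0.29) with nozzle x turned about +17°. Next I'll take two close wrist views.

```bash
cat >> h.py <<'E'
def move(target,yaw=None):
    """tool-frame shift mm and turn about tool z (deg) from measured pose; also tilt correction"""
    from scipy.spatial.transform import Rotation as Ro
    s=env.observe();R=np.array(s['tool_rot']);l=R.T@(np.array(target)-s['position'])*1000
    a=np.zeros(3)
    if yaw is not None:
        y=np.array([np.cos(np.radians(yaw)),np.sin(np.radians(yaw)),0]);z=np.array([0,0,-1.]);D=np.c_[np.cross(y,z),y,z]
        a=Ro.from_matrix(R.T@D).as_rotvec(degrees=True)
    print('lin',np.round(l,2),'ang',np.round(a,2));return l,a
E
python3 - <<'E'
from h import *
yw=17;y=np.array([np.cos(.297),np.sin(.297),0]);x=np.array([-y[1],y[0],0])
c=np.array([.54,-.29,.19])+.03*x
move(c+.05*y,yw);move(c-.05*y,yw)
E
```

```text
lin [436.91 -96.92  29.11] ang [ -0.     0.   -84.03]
lin [ 337.45 -107.29   29.11] ang [ -0.     0.   -84.03]
```

Emit:
servo_tool([
  {"linear":[20,-6,0],"angular":[0,0,-5],"gripper":1},
  {"linear":[60,-19,5],"angular":[0,0,-13],"gripper":1},
  {"linear":[105,-33,9],"angular":[0,0,-21],"gripper":1},
  {"linear":[150,-48,13],"angular":[0,0,-29],"gripper":1},
  {"linear":[195,-62,17],"angular":[0,0,-37],"gripper":1},
  {"linear":[240,-76,21],"angular":[0,0,-45],"gripper":1},
  {"linear":[280,-89,25],"angular":[0,0,-53],"gripper":1},
  {"linear":[310,-99,28],"angular":[0,0,-61],"gripper":1},
  {"linear":[330,-105,29],"angular":[0,0,-69],"gripper":1},
  {"linear":[337,-107,29],"angular":[0,0,-77],"gripper":1},
  {"linear":[337,-107,29],"angular":[0,0,-84],"gripper":1},
  {"linear":[337,-107,29],"angular":[0,0,-84],"gripper":1},
  {"linear":[337,-107,29],"angular":[0,0,-84],"gripper":1},
  {"linear":[337,-107,29],"angular":[0,0,-84],"gripper":1},
])

```text
time_s: 2.2
position: [0.483, -0.2766, 0.1902]
tool_rot: [[-0.289, 0.957, 0.0], [0.957, 0.289, -0.0], [-0.0, 0.0, -1.0]]
ft_force: [-0.1, 0.0, -0.4]
grip_width: 0.0853
```

```bash
cat > shot.py <<'E'
import sys,pickle
from h import *
n=sys.argv[1]
s,p=wrist(); cv2.imwrite(f'pics/{n}.png',p['frame']); print(s['time_s'],s['position'],s['q'].round(1) if hasattr(s['q'],'round') else s['q'],np.abs(s['qvel']).max())
o=[]
for q in ('flat_nozzle_grip','flat_nozzle_button')+tuple(sys.argv[2:]):
    for r in env.trace(p,q):
        ys,xs=np.nonzero(r['pixels']);print(q,r['confidence'],r['extent'],len(xs),xs.mean().round(1),ys.mean().round(1)); o.append((q,r))
pickle.dump((dict(p),o),open(f'{n}.pkl','wb'))
E
python3 shot.py w1
```

```text
2.2 [ 0.48297165 -0.27658871  0.19016441] [-42.   23.7  76.2  -0.   80.1 -58.8] 0.5106124360402662
flat_nozzle_grip 0.74 [347.2, 190.1, 395.8, 248.5] 2220 369.8 218.0
flat_nozzle_grip 0.68 [436.2, 211.5, 564.5, 303.8] 6396 494.2 260.8
flat_nozzle_grip 0.56 [193.5, 119.8, 286.0, 196.6] 5426 240.5 156.3
flat_nozzle_button 0.63 [441.6, 249.5, 496.7, 299.8] 99 470.4 282.4
flat_nozzle_button 0.5 [198.5, 140.4, 208.1, 175.6] 288 201.6 155.1
```

View pics/w1.png

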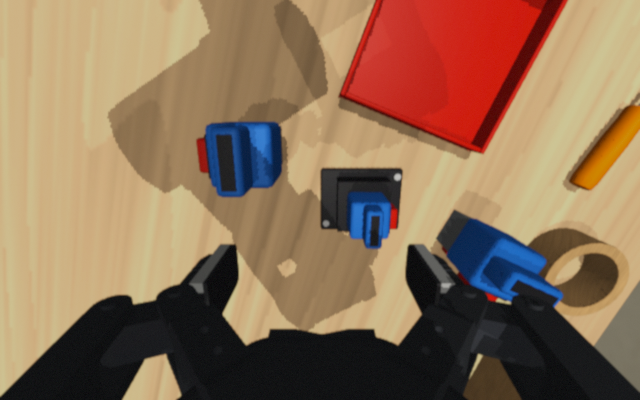

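Emit:
servo_tool([
  {"linear":[0,20,0],"angular":[0,0,0],"gripper":1},
  {"linear":[0,55,0],"angular":[0,0,0],"gripper":1},
  {"linear":[0,85,0],"angular":[0,0,0],"gripper":1},
  {"linear":[0,100,0],"angular":[0,0,0],"gripper":1},
  {"linear":[0,100,0],"angular":[0,0,0],"gripper":1},
  {"linear":[0,100,0],"angular":[0,0,0],"gripper":1},
])

```text
time_s: 2.95
position: [0.5784, -0.2473, 0.1899]
tool_rot: [[-0.291, 0.957, -0.001], [0.957, 0.291, 0.0], [0.0, -0.001, -1.0]]
ft_force: [-0.2, 0.2, 0.3]
grip_width: 0.0855
```

```bash
python3 shot.py w2
```

```text
2.95 [ 0.57835201 -0.24732717  0.18987646] [-33.9  31.   63.6  -0.   85.4 -50.9] 0.8636799111661225
flat_nozzle_grip 0.93 [249.6, 192.0, 299.4, 250.3] 2236 273.2 218.1
flat_nozzle_grip 0.84 [71.8, 117.9, 201.9, 196.5] 7654 134.0 155.4
flat_nozzle_grip 0.74 [361.4, 211.1, 437.5, 305.3] 3906 388.4 257.2
flat_nozzle_button 0.78 [292.3, 205.8, 299.9, 227.1] 182 295.3 215.8
flat_nozzle_button 0.75 [369.2, 288.3, 399.2, 303.6] 195 384.5 296.5
```

View pics/w2.png

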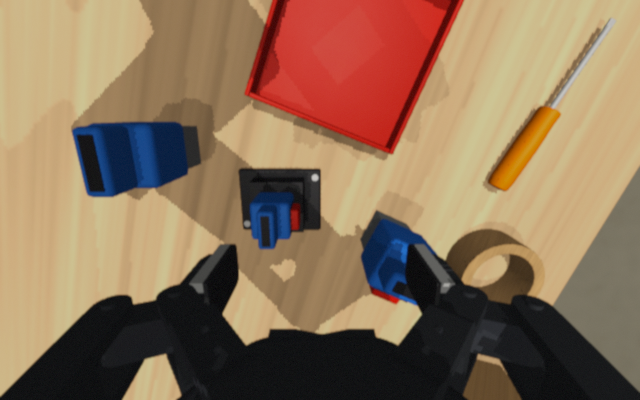

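Run:
```python
import cv2,numpy as np
a=cv2.imread('pics/w1.png')[160:260,312:412];b=cv2.imread('pics/w2.png')[160:260,230:330]
c=np.hstack([cv2.resize(i,(400,400),interpolation=2) for i in (a,b)])
cv2.imwrite('pics/crop1.png',c)
```

```text
(no output)
```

View pics/crop1.png

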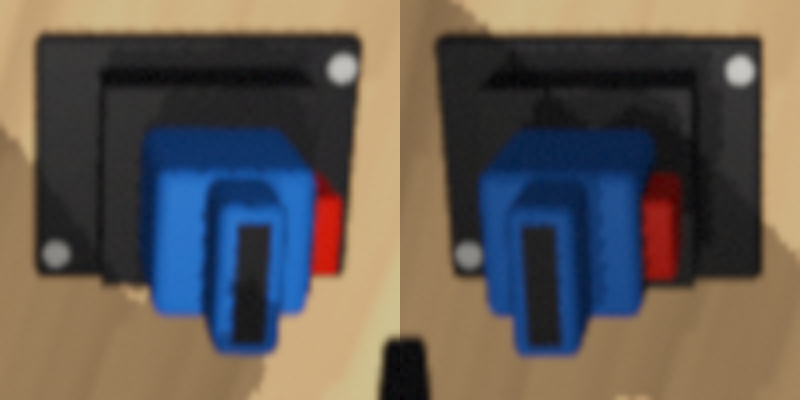

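Run:
```python
from h import *
import pickle
p1=pickle.load(open('w1.pkl','rb'))[0];p2=pickle.load(open('w2.pkl','rb'))[0]
P={'slot':((375.25,231),(265.5,231.5)),'BL':((350.75,202.5),(250.5,203)),'BR':((390.5,202.5),(290.25,203)),'FL':((351.25,238),(251.75,238.75)),'FR':((388.25,238),(289,238.75)),
's1':((397.75,177.25),(315.25,177.75)),'s2':((325.75,223.5),(247.25,223.75)),'b1':((397.5,208.75),(300,208.75)),'b2':((397,228.25),(299.5,229.5))}
Q={}
for k,(a,b) in P.items():
    x,e=tri([ray(p1,*a),ray(p2,*b)]);Q[k]=x;print(k,x.round(4),round(e[0]*1e3,1))
c=(Q['BL']+Q['BR']+Q['FL']+Q['FR'])/4;print('c',c,'screw mid',(Q['s1']+Q['s2'])/2)
for i,j in (('BL','BR'),('FL','FR'),('FL','BL'),('FR','BR')):
    d=Q[j]-Q[i];print(i,j,np.linalg.norm(d),np.degrees(np.arctan2(d[1],d[0])))
```

```text
slot [ 0.5387 -0.292   0.1064] 0.0
BL [ 0.5146 -0.2809  0.076 ] 0.1
BR [ 0.5525 -0.2693  0.076 ] 0.0
FL [ 0.5255 -0.3142  0.0836] 0.2
FR [ 0.5613 -0.3036  0.083 ] 0.2
s1 [ 0.5716 -0.2517  0.0098] 0.1
s2 [ 0.5061 -0.3346  0.0084] 0.0
b1 [ 0.5636 -0.2746  0.0701] 0.2
b2 [ 0.5689 -0.2937  0.0757] 0.4
c [ 0.53848098 -0.29200286  0.07966783] screw mid [ 0.53887744 -0.29312947  0.00911525]
BL BR 0.039545635800549685 16.945699285014815
FL FR 0.037294017194782474 16.511464359816102
FL BL 0.03588266874781999 108.07365200623755
FR BR 0.036055043951209946 104.4058596354961
```

Heights agree: the top at 0.106, collar top at about 0.08 and plate at 0.009 give a grip point at z≈0.065, on the axis (0.5387, -0.2920), yaw about 16.8°. Next I'll move above it and straight down.

Run:
```python
from h import *
y=np.array([np.cos(.293),np.sin(.293),0])
g=np.array([.5387,-.2920,0])+.0005*y
move(g+[0,0,.150],16.8);move(g+[0,0,.057],16.8)
```

```text
lin [-31.01 -50.04  40.37] ang [-0.   0.   0.1]
lin [-31.   -50.04 133.37] ang [-0.   0.   0.1]
```

Emit:
servo_tool([
  {"linear":[-10,-17,0],"angular":[0,0,0],"gripper":1},
  {"linear":[-23,-38,10],"angular":[0,0,0],"gripper":1},
  {"linear":[-31,-50,25],"angular":[0,0,0],"gripper":1},
  {"linear":[-31,-50,45],"angular":[0,0,0],"gripper":1},
  {"linear":[-31,-50,70],"angular":[0,0,0],"gripper":1},
  {"linear":[-31,-50,95],"angular":[0,0,0],"gripper":1},
  {"linear":[-31,-50,115],"angular":[0,0,0],"gripper":1},
  {"linear":[-31,-50,127],"angular":[0,0,0],"gripper":1},
  {"linear":[-31,-50,133.4],"angular":[0,0,0],"gripper":1},
  {"linear":[-31,-50,133.4],"angular":[0,0,0],"gripper":1},
  {"linear":[-31,-50,133.4],"angular":[0,0,0],"gripper":1},
])

```text
time_s: 4.2
position: [0.5403, -0.2918, 0.0577]
tool_rot: [[-0.292, 0.957, 0.001], [0.957, 0.292, -0.001], [-0.001, 0.001, -1.0]]
ft_force: [-0.5, 0.0, 0.1]
grip_width: 0.0854
```

```bash
python3 shot.py w3
```

```text
4.2 [ 0.54030357 -0.29180632  0.05765134] [-39.4  36.7  76.6   0.   66.6 -56.4] 0.31636711525908623
flat_nozzle_grip 0.89 [0.0, 41.1, 194.4, 204.2] 23554 80.9 121.7
flat_nozzle_grip 0.86 [447.7, 225.5, 640.0, 395.1] 10819 547.7 299.5
flat_nozzle_grip 0.6 [278.4, 198.9, 368.1, 320.9] 8215 320.8 252.4
flat_nozzle_button 0.72 [358.1, 218.3, 368.0, 267.3] 577 362.5 246.7
flat_nozzle_button 0.72 [484.9, 357.8, 518.5, 396.6] 411 501.0 376.3
```

View pics/w3.png

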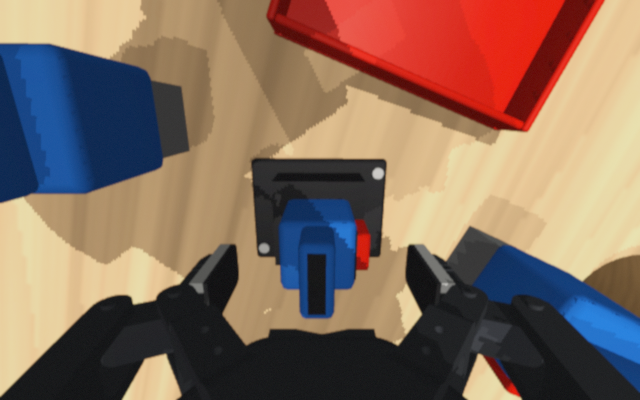

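The collar sits about 1.6 mm toward tool -y (slot at pixel x 317, jaw centre 322), so I'll shift and close.

Emit:
servo_tool([
  {"linear":[0,-1.3,0],"angular":[0,0,0],"gripper":1},
  {"linear":[0,-1.3,0],"angular":[0,0,0],"gripper":-1},
  {"linear":[0,-1.3,0],"angular":[0,0,0],"gripper":-1},
  {"linear":[0,-1.3,0],"angular":[0,0,0],"gripper":-1},
  {"linear":[0,-1.3,0],"angular":[0,0,0],"gripper":-1},
  {"linear":[0,-1.3,0],"angular":[0,0,0],"gripper":-1},
  {"linear":[0,-1.3,0],"angular":[0,0,0],"gripper":-1},
  {"linear":[0,-1.3,0],"angular":[0,0,0],"gripper":-1},
  {"linear":[0,-1.3,0],"angular":[0,0,0],"gripper":-1},
  {"linear":[0,-1.3,0],"angular":[0,0,0],"gripper":-1},
], force=35)

```text
time_s: 5.35
position: [0.539, -0.2921, 0.0572]
tool_rot: [[-0.292, 0.956, 0.001], [0.956, 0.292, -0.001], [-0.001, 0.001, -1.0]]
ft_force: [0.2, -0.8, 6.6]
grip_width: 0.0391
```

```bash
python3 shot.py w4; python3 -c "
from rig import env;s=env.observe();print(s['ft_force'],s['wrist_torque'],s['grip_width'])"
```

```text
5.35 [ 0.53895355 -0.29206726  0.05716294] [-39.5  36.6  76.8  -0.   66.5 -56.5] 0.034116023033683975
flat_nozzle_grip 0.94 [0.0, 43.4, 195.3, 206.1] 23828 81.6 121.9
flat_nozzle_grip 0.92 [282.3, 200.5, 359.2, 322.8] 7676 321.4 254.2
flat_nozzle_grip 0.56 [442.6, 227.7, 640.0, 398.4] 14214 553.3 307.3
[-0.58007558 -0.07840725  5.16141992] [-0.02993207  0.06579826  0.00042984] 0.03920919254428764
```

View pics/w4.png

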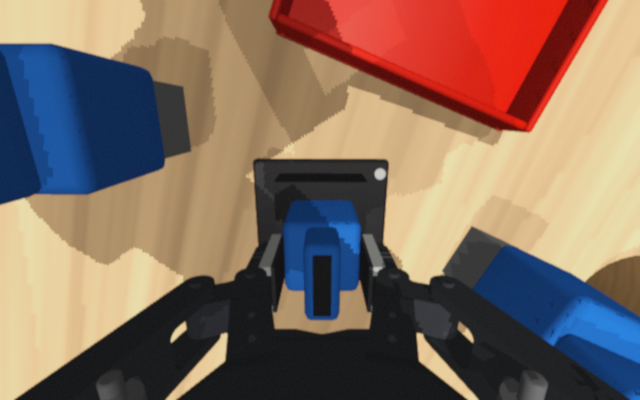

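Width of 39 mm means the button is fully in. I'll pull straight up.

Emit:
servo_tool([
  {"linear":[0,0,-3],"angular":[0,0,0],"gripper":-1},
  {"linear":[0,0,-8],"angular":[0,0,0],"gripper":-1},
  {"linear":[0,0,-14],"angular":[0,0,0],"gripper":-1},
  {"linear":[0,0,-20],"angular":[0,0,0],"gripper":-1},
  {"linear":[0,0,-27],"angular":[0,0,0],"gripper":-1},
  {"linear":[0,0,-35],"angular":[0,0,0],"gripper":-1},
  {"linear":[0,0,-45],"angular":[0,0,0],"gripper":-1},
  {"linear":[0,0,-58],"angular":[0,0,0],"gripper":-1},
  {"linear":[0,0,-70],"angular":[0,0,0],"gripper":-1},
  {"linear":[0,0,-80],"angular":[0,0,0],"gripper":-1},
  {"linear":[0,0,-80],"angular":[0,0,0],"gripper":-1},
  {"linear":[0,0,-80],"angular":[0,0,0],"gripper":-1},
])

```text
time_s: 6.7
position: [0.5387, -0.2918, 0.1367]
tool_rot: [[-0.292, 0.957, -0.0], [0.957, 0.292, 0.0], [0.0, -0.0, -1.0]]
ft_force: [-0.4, -0.1, -0.5]
grip_width: 0.0393
```

Run:
```python
from h import *
s,p=wrist();a=env.get_image('scene');b=env.get_image('top')
print(s['time_s'],s['position'],s['ft_force'],s['grip_width'])
c=np.zeros((600,800,3),np.uint8);c[:400,:640]=p['frame'];c[400:600,:320]=cv2.resize(a['frame'],(320,200))
c[400:600,320:720]=cv2.resize(a['frame'][110:210,140:340],(400,200))
cv2.imwrite('pics/w5.png',c);cv2.imwrite('pics/top5.png',b['frame'])
for r in env.trace(b,'tray_in'): print(r['confidence'],r['extent'])
```

```text
6.7 [ 0.53866586 -0.29179245  0.13667561] [-0.39135206 -0.14972349 -0.46120178] 0.039263460236475714
0.95 [326.2, 144.8, 406.3, 224.4]
```

View pics/w5.png

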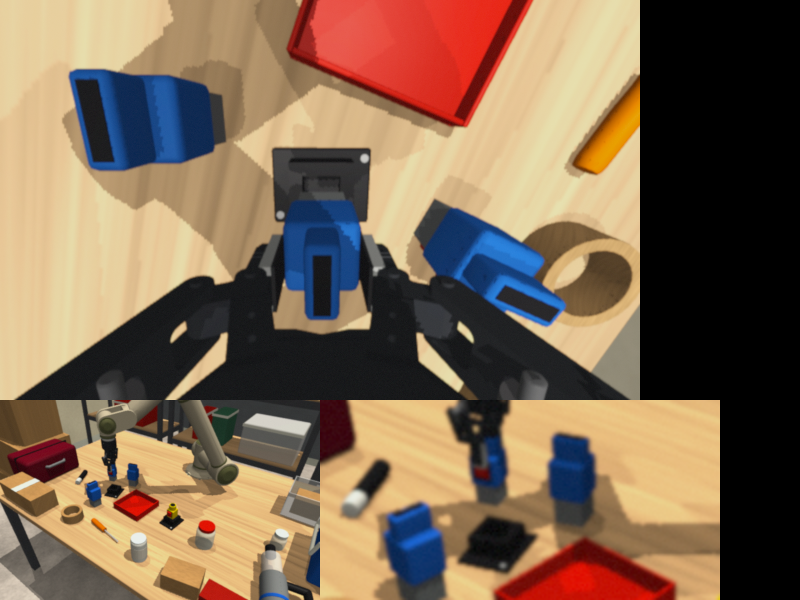

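The nozzle is free and undisturbed in the jaws, and its dock is empty. Next, the tray centre.

Run:
```python
from h import *
import pickle
p1=pickle.load(open('w1.pkl','rb'))[0];p2=pickle.load(open('w2.pkl','rb'))[0]
b=env.get_image('top')
px=[(333.6,145),(406.8,150),(403,222.6),(329,218)]
C=np.array([atz(ray(b,*q),.035) for q in px]);print(C.round(4),C.mean(0),[np.linalg.norm(C[i]-C[i-1]).round(4) for i in range(4)])
for a,c in (((341,96),(247,94)),((483,152),(391,153))): print(tri([ray(p1,*a),ray(p2,*c)]))
t=C.mean(0)
move([t[0],t[1],.1367]);
```

```text
[[ 0.6549 -0.0274  0.035 ]
 [ 0.6409 -0.1958  0.035 ]
 [ 0.474  -0.1823  0.035 ]
 [ 0.4867 -0.0142  0.035 ]] [ 0.56411018 -0.10492073  0.035     ] [np.float64(0.1687), np.float64(0.169), np.float64(0.1674), np.float64(0.1686)]
(array([ 0.47640009, -0.18360974,  0.02706178]), [0.0011026815913168131, 0.001102681591316874])
(array([ 0.64103353, -0.19553961,  0.0371784 ]), [0.00021299760302943008, 0.00021299760302945456])
lin [171.22  78.91  -0.4 ] ang [0. 0. 0.]
```

Emit:
servo_tool([
  {"linear":[14,6,0],"angular":[0,0,0],"gripper":-1},
  {"linear":[41,19,0],"angular":[0,0,0],"gripper":-1},
  {"linear":[75,35,0],"angular":[0,0,0],"gripper":-1},
  {"linear":[110,51,0],"angular":[0,0,0],"gripper":-1},
  {"linear":[140,65,0],"angular":[0,0,0],"gripper":-1},
  {"linear":[162,75,0],"angular":[0,0,0],"gripper":-1},
  {"linear":[171,79,5],"angular":[0,0,0],"gripper":-1},
  {"linear":[171,79,15],"angular":[0,0,0],"gripper":-1},
  {"linear":[171,79,30],"angular":[0,0,0],"gripper":-1},
  {"linear":[171,79,45],"angular":[0,0,0],"gripper":-1},
  {"linear":[171,79,58],"angular":[0,0,0],"gripper":-1},
  {"linear":[171,79,68],"angular":[0,0,0],"gripper":-1},
  {"linear":[171,79,75],"angular":[0,0,0],"gripper":-1},
  {"linear":[171,79,78],"angular":[0,0,0],"gripper":-1},
  {"linear":[171,79,78],"angular":[0,0,0],"gripper":-1},
  {"linear":[171,79,78],"angular":[0,0,0],"gripper":-1},
])

```text
time_s: 8.55
position: [0.5647, -0.1054, 0.0592]
tool_rot: [[-0.292, 0.957, 0.001], [0.957, 0.292, -0.0], [-0.001, 0.001, -1.0]]
ft_force: [-0.8, -0.5, -2.0]
grip_width: 0.0391
```

Run:
```python
from h import *
s,p=wrist();a=env.get_image('scene')
print(s['time_s'],s['position'],s['ft_force'],s['grip_width'])
c=np.zeros((600,800,3),np.uint8);c[:400,:640]=p['frame'];
c[400:600,:400]=cv2.resize(a['frame'][140:260,190:430],(400,200))
cv2.imwrite('pics/w6.png',c)
```

```text
8.55 [ 0.56467739 -0.10541403  0.05915263] [-0.82766739 -0.45527694 -1.97002521] 0.039087377342090654
```

View pics/w6.png

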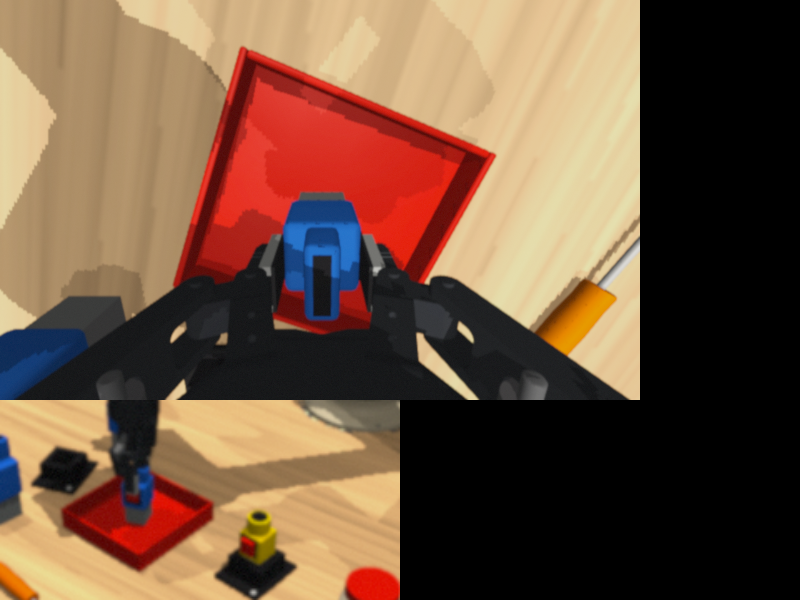

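Emit:
servo_tool([
  {"linear":[0,0,1],"angular":[0,0,0],"gripper":-1},
  {"linear":[0,0,2],"angular":[0,0,0],"gripper":-1},
  {"linear":[0,0,3],"angular":[0,0,0],"gripper":-1},
  {"linear":[0,0,3.7],"angular":[0,0,0],"gripper":-1},
  {"linear":[0,0,3.7],"angular":[0,0,0],"gripper":-1},
  {"linear":[0,0,3.7],"angular":[0,0,0],"gripper":-1},
])

```text
time_s: 9.25
position: [0.5644, -0.1052, 0.055]
tool_rot: [[-0.292, 0.956, -0.0], [0.956, 0.292, 0.0], [0.0, -0.0, -1.0]]
ft_force: [-1.2, 0.3, -1.3]
grip_width: 0.0394
```

Emit:
servo_tool([
  {"linear":[0,0,0.5],"angular":[0,0,0],"gripper":-1},
  {"linear":[0,0,1],"angular":[0,0,0],"gripper":-1},
  {"linear":[0,0,1],"angular":[0,0,0],"gripper":-1},
])

```text
time_s: 9.55
position: [0.5645, -0.1052, 0.0542]
tool_rot: [[-0.292, 0.956, 0.0], [0.956, 0.292, -0.0], [-0.0, 0.0, -1.0]]
ft_force: [-1.0, -0.7, 0.8]
grip_width: 0.039
```

Emit:
servo_tool([
  {"linear":[0,0,0.5],"angular":[0,0,0],"gripper":-1},
  {"linear":[0,0,0.7],"angular":[0,0,0],"gripper":-1},
  {"linear":[0,0,0.7],"angular":[0,0,0],"gripper":-1},
])

```text
time_s: 9.85
position: [0.5645, -0.1053, 0.0541]
tool_rot: [[-0.292, 0.956, 0.001], [0.956, 0.292, -0.0], [-0.001, 0.0, -1.0]]
ft_force: [-2.0, 1.2, 7.7]
grip_width: 0.0392
```

It touched down at the expected height (7.7 N). I'll release gradually.

Emit:
servo_tool([
  {"linear":[0,0,0],"angular":[0,0,0],"gripper":0.05},
  {"linear":[0,0,0],"angular":[0,0,0],"gripper":0.15},
  {"linear":[0,0,0],"angular":[0,0,0],"gripper":0.3},
  {"linear":[0,0,0],"angular":[0,0,0],"gripper":0.45},
  {"linear":[0,0,0],"angular":[0,0,0],"gripper":0.6},
  {"linear":[0,0,0],"angular":[0,0,0],"gripper":0.8},
  {"linear":[0,0,0],"angular":[0,0,0],"gripper":1},
  {"linear":[0,0,0],"angular":[0,0,0],"gripper":1},
  {"linear":[0,0,0],"angular":[0,0,0],"gripper":1},
  {"linear":[0,0,0],"angular":[0,0,0],"gripper":1},
])

```text
time_s: 10.85
position: [0.5644, -0.1052, 0.0533]
tool_rot: [[-0.292, 0.956, -0.0], [0.956, 0.292, 0.0], [0.0, -0.0, -1.0]]
ft_force: [-0.2, 0.3, 0.2]
grip_width: 0.0853
```

```bash
python3 shot.py w7
```

```text
10.85 [ 0.56440817 -0.10520162  0.05333167] [-22.4  33.8  83.8   0.   62.5 -39.3] 0.14147442873172109
flat_nozzle_grip 0.89 [273.0, 192.7, 364.8, 323.6] 8883 316.7 252.0
flat_nozzle_grip 0.59 [0.4, 299.3, 95.3, 398.3] 3182 35.5 339.9
flat_nozzle_button 0.71 [353.4, 224.7, 370.1, 270.5] 624 359.0 247.7
flat_nozzle_button 0.7 [166.9, 46.4, 503.7, 345.0] 49057 326.6 190.4
```

View pics/w7.png

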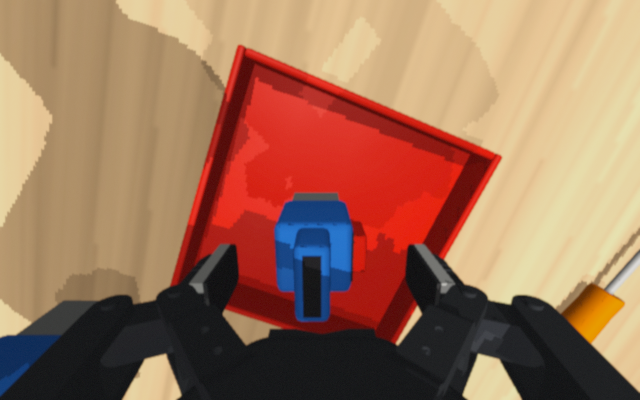

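It stands upright and clear of the pads (spout centre about (312,285), pads at x 237 and 408). I'll retreat straight up.

Emit:
servo_tool([
  {"linear":[0,0,-8],"angular":[0,0,0],"gripper":1},
  {"linear":[0,0,-22],"angular":[0,0,0],"gripper":1},
  {"linear":[0,0,-42],"angular":[0,0,0],"gripper":1},
  {"linear":[0,0,-65],"angular":[0,0,0],"gripper":1},
  {"linear":[0,0,-90],"angular":[0,0,0],"gripper":1},
  {"linear":[0,0,-115],"angular":[0,0,0],"gripper":1},
  {"linear":[0,0,-132],"angular":[0,0,0],"gripper":1},
  {"linear":[0,0,-140],"angular":[0,0,0],"gripper":1},
  {"linear":[0,0,-140],"angular":[0,0,0],"gripper":1},
  {"linear":[0,0,-140],"angular":[0,0,0],"gripper":1},
  {"linear":[0,0,-140],"angular":[0,0,0],"gripper":1},
])

```text
time_s: 12.1
position: [0.564, -0.1051, 0.1923]
tool_rot: [[-0.292, 0.956, -0.002], [0.956, 0.292, 0.001], [0.001, -0.002, -1.0]]
ft_force: [0.3, -0.7, 0.1]
grip_width: 0.0853
```

Run:
```python
from h import *
s,p=wrist();a=env.get_image('scene')
print(s['time_s'],s['position'],s['ft_force'],s['grip_width'],np.abs(s['qvel']).max())
c=np.zeros((600,800,3),np.uint8);c[:400,:640]=p['frame'];
c[400:600,:400]=cv2.resize(a['frame'][140:260,190:430],(400,200))
cv2.imwrite('pics/w8.png',c)
```

```text
12.1 [ 0.56404428 -0.10508585  0.19228318] [ 0.28723341 -0.69533782  0.14148235] 0.08530420849969177 0.25771986787876244
```

View pics/w8.png

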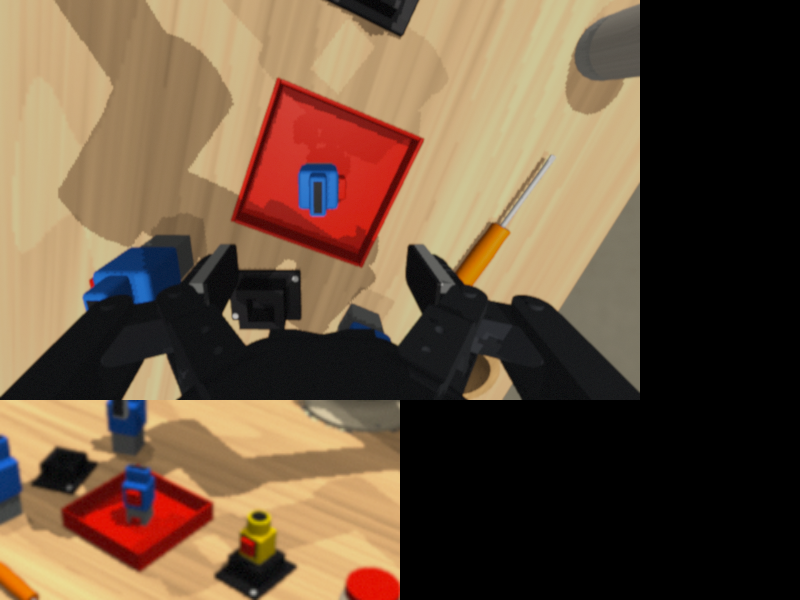

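The blue nozzle stands upright near the tray centre (wrist pixel (318,190)). Its dock is empty, the yellow nozzle is still clipped, and the gripper is clear.

```bash
python3 -c "
from rig import env;print(env.close_job())"
```

```text
the job is handed in; nothing more can be done
None
```

I took the small docked blue nozzle out of its dock and stood it upright near the centre of the red tray, then handed the job in at about 12 s. No verdict was reported.

- **Release and pull:** I squeezed its button with 35 N and pulled it straight up. The jaws stayed at about 39 mm throughout. A fully pressed button should give 41 mm. I took the 2 mm difference as reading offset, and the nozzle came free with almost no pull.
- **Placing:** it touched down with 7.7 N at nearly the expected height (0.0541 m against 0.0537 m). I opened the jaws gradually and retreated straight up.
- **Last checks:** the final pictures showed it standing upright in the tray with its dock empty. The yellow nozzle was still clipped and the two larger look-alikes were still standing. The gripper was well clear, with force readings near zero.
- **Disagreements:**
  - The heights I measured put the grip point at 0.062 to 0.065 m, not the 0.088 m I first expected from reading "60 mm tower" as a height. I used the measured value.
  - Before closing, the jaws were about 1.6 mm off centre, and I corrected that.
  - One tray corner measured 8 mm too low in height, but its position across the bench agreed with the top view.

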